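Spring check of two tilting mirror mounts

ROBOT

A 7-joint arm with a two-finger parallel gripper is mounted at the origin on the work surface; the furniture and walls round the work are solid. World frame = base frame: x ahead of the robot, y to its left, z up, the work surface at z = 0. Lengths are in mm, angles in rad, forces in N, time in s.
With the tool pointing down it reaches from about 400 to 875 mm from the base axis. Payload 4.4 kg.
Tool frame: the origin (TCP) lies at the very end of the fingers, on their centre line; the grasp point (between the pads) lies 19 mm behind it; z points along the fingers, y is the line along which they close (so a half turn about z gives the same grasp; the last joint's range is limited). The gripper opens to 85 mm and grips with 20 to 120 N. Pads are 22 mm wide; open, the fingers measure 114 mm over their backs; the gripper's body (76 mm by 85 mm) begins 54 mm behind the grasp point. The pads swing forward as they close: fully open they stand 13 mm farther back than shut.
Start: joints at [-1.344, 0.628, 0.038, 1.517, -0.027, 0.996, -0.02], TCP at [187.588, 622.357, 231.313] pointing down, gripper open.
Joint ranges: [-3.06, 3.06], [-0.37, 2.12], [-1.25, 1.32], [0.18, 2.47], [-1.1, 4.24], [0.23, 1.98], [-2.94, 2.94]. Speed limits (rad/s): [2.57, 2.57, 3.14, 3.14, 3.14, 3.14, 3.14].

INTERFACE

Orientations are given as [roll, pitch, yaw] about the fixed x, y, z axes, in that order (R = Rz(yaw) Ry(pitch) Rx(roll)).
In Python, from cell import monitor, viewer, workorder gives the robot as it stands.
- The arm moves only by the tool arm_command, never from a script. Its argument "series" is one flat list of numbers, 5 for each row, row after row: the opening in per cent of the stroke, from 0 (shut) to 100 (fully open), then the shift along the tool's x, y, z in cm, then the turn about the tool's z in degrees. In form: [claw, x, y, z, roll, claw, x, y, z, roll, ...]. A call has exactly 5 rows; each row is the pose to reach, as a shift and turn from the pose commanded when the call began, along the tool's axes at that moment; what a row does not reach only later rows make up. A row lasts 1/12 s, in which the tool goes at most 41.7 mm and 7.16 degrees, less where a joint would pass 70% of its speed; a pose out of reach is approached as far as the arm can. A call with a gripper value outside its range is refused whole. The fingers move at their own pace and stop on an object; the grip force is fixed at half the most. Time passes only in rows, so rows that repeat a pose let the fingers close, or fill a call up. It gives the time, the measured TCP pose, the force, the opening and the grip force at its end, in the units of the state.
- monitor.read_state(): the state, without advancing time (a new reading comes with each control period).
- viewer.get_image(name): name is "side" or "top" or "wrist"; returns (picture, depth): 480x640x3 uint8, red, green, blue; 480x640 float32, mm along the optical axis (not along the pixel's ray), 0 where there is no reading.
- viewer.camera_model(name): a dict with "mtx" (3x3 intrinsics, pixels), "R" (3x3) and "t" (3): a world point X has camera coordinates R X + t. Camera axes: x right, y down, z forward; pixel columns grow to the right and rows downward; lengths in mm; the calibration is good to about 2 mm. A picture is of the moment at which its call begins: read the wrist's pose just before it. camera_model takes no time and is no camera call; for the wrist camera it gives the pose at the moment of the call.
- workorder.finish_job(): hands the job in; it is judged then, once.
The state is a dict: "clock": time; "qpos": joint angles; "qd": joint speeds; "tau": joint torques, N m; "eef_pos": TCP position; "tool_rot": TCP orientation; "force": force on the tool from outside, world axes, zero at the start; "torque": the same for the moment, N m; "width": finger opening in mm; "gripper_force": force on a finger pad.
Only numpy, scipy, OpenCV 4.12 (cv2) and the standard library are available. Lean on these libraries where they do the work, as an engineer would, in place of code of your own. Each camera call takes 0.05 s, during which the arm holds its last target. There are 200 camera calls.

TASK

Check the springs of the two tilting mirror mounts, first the one with the blue pad and then the one with the orange pad: with the fingertips press the pad down until the black pointer at the back stands within the red mark on its scale, without driving it past the mark, keep it there for a second, then let go so that the plate springs back level. Lift or carry nothing, leave the mounts standing where they are, and do not disturb the other things on the table.

Things in the scene. Friction and masses are not known exactly. Their poses are not given: they have to be found in the camera images.
- mount_blue: tilting mirror mount with the blue pad, loose, 2 kg, on either side; origin on the table under the plate's hinge, x from hinge to scale, z up. Aluminium base 270 x 110 x 12 mm (x -95 to +175 mm). Scale: two white upright strips, 12 mm slot between, at x = 150 mm, 130 mm high.
- pad_blue (a point): top centre of the round blue press pad (26 mm across, 8 mm proud of the plate) on the front left corner of the plate, 82 mm above the table at rest, 65 mm in front of the hinge; press it straight down. The spring pushes back with about 2 N at first and 9 N at 18 mm down; it goes 25 mm down to the stop. It moves with the plate.
- tip_blue (a point): tip of the black pointer, an arm fixed to the plate that reaches 150 mm behind the hinge into the slot of the scale; at rest 50 mm above the table. It rises when the pad is pressed, about 2.3 mm for each mm of pad travel.
- line_blue (a point): centre of the red mark on the scale: two red blocks, 18 mm high, one either side of the pointer slot (mark spans 9 mm above and below this point). Its height, 67 to 94 mm above the table, differs from mount to mount and run to run; it stays where it is clamped.
- plate_blue (a joint): tilt of the grey spring-backed plate (95 x 84 x 8 mm, 70 mm above the table, hinged along the mount's y axis, springs at its robot-side edge) that bears the blue pad, rad: 0 = level at rest, grows as the pad is pressed, 0.40 = stop; the spring brings it back to 0 when let go
- mount_orange: tilting mirror mount with the orange pad, loose, 2 kg, on either side; origin on the table under the plate's hinge, x from hinge to scale, z up. Aluminium base 270 x 110 x 12 mm (x -95 to +175 mm). Scale: two white upright strips, 12 mm slot between, at x = 150 mm, 130 mm high.
- pad_orange (a point): top centre of the round orange press pad (26 mm across, 8 mm proud of the plate) on the front left corner of the plate, 82 mm above the table at rest, 65 mm in front of the hinge; press it straight down. The spring pushes back with about 2 N at first and 9 N at 18 mm down; it goes 25 mm down to the stop. It moves with the plate.
- tip_orange (a point): tip of the black pointer, an arm fixed to the plate that reaches 150 mm behind the hinge into the slot of the scale; at rest 50 mm above the table. It rises when the pad is pressed, about 2.3 mm for each mm of pad travel.
- line_orange (a point): centre of the red mark on the scale: two red blocks, 18 mm high, one either side of the pointer slot (mark spans 9 mm above and below this point). Its height, 67 to 94 mm above the table, differs from mount to mount and run to run; it stays where it is clamped.
- plate_orange (a joint): tilt of the grey spring-backed plate (95 x 84 x 8 mm, 70 mm above the table, hinged along the mount's y axis, springs at its robot-side edge) that bears the orange pad, rad: 0 = level at rest, grows as the pad is pressed, 0.40 = stop; the spring brings it back to 0 when let go
- oil_pot: brown pot with black lid, 47 mm across, 58 mm high; loose bystander, leave it where it lies; origin at the centre of its underside
- sanding_block: brown sanding block 65 x 95 x 26 mm; loose bystander, leave it where it lies; origin at the centre of its underside
- white_bar: white bar of polishing compound 30 x 60 x 30 mm; loose bystander, leave it where it lies; origin at the centre of its underside
- yellow_bar: yellow bar of polishing compound 45 x 110 x 38 mm; loose bystander, leave it where it lies; origin at the centre of its underside
- green_bar: green bar of polishing compound 45 x 85 x 36 mm; loose bystander, leave it where it lies; origin at the centre of its underside

How it is judged (in metres and radians):
On the way, in this order (a step that is already met when the one before it is completed fails the run):
1. the blue pad is held pressed with its pointer within the red mark (z of tip_blue in the frame of line_blue between -0.009 and 0.009 m and contact force between the fingers and mount_blue above 0.5 N), for 0.5 s.
2. the blue pad is let go and its plate is level again (value of joint plate_blue below 0.03 rad and contact force between each of the arm, the fingers and mount_blue below 0.1 N), for 0.2 s.
3. the orange pad is held pressed with its pointer within the red mark (z of tip_orange in the frame of line_orange between -0.009 and 0.009 m and contact force between the fingers and mount_orange above 0.5 N), for 0.5 s.
4. the orange pad is let go and its plate is level again (value of joint plate_orange below 0.03 rad and contact force between each of the arm, the fingers and mount_orange below 0.1 N), for 0.2 s.
At the end, for the whole second after the job is handed in: both plates are level again (within 0.03 rad) and let go, both mounts stand flat (within 0.05 rad) within 15 mm of where they were, and the five loose bystanders lie within 15 mm of where they were (value of joint each of plate_blue, plate_orange below 0.03 rad and distance of each of mount_blue, mount_orange, oil_pot, sanding_block, white_bar, yellow_bar, green_bar from where it was at the start of the episode below 0.015 m and angle between each of mount_blue, mount_orange's own z axis and vertical below 0.05 rad); the robot touches nothing.
It fails at once if the blue mount's pointer is driven more than 5 mm past its red mark (z of tip_blue in the frame of line_blue above 0.014 m).
It fails at once if the orange mount's pointer is driven more than 5 mm past its red mark (z of tip_orange in the frame of line_orange above 0.014 m).
It fails at once if a mount is lifted, carried or shoved (over 15 mm) (distance of any of mount_blue, mount_orange from where it was at the start of the episode above 0.015 m).
It fails at once if a red mark is knocked out of place (over 15 mm) (distance of any of line_blue, line_orange from where it was at the start of the episode above 0.015 m).
It fails at once if one of the five loose bystanders is moved by more than 15 mm (distance of any of oil_pot, sanding_block, white_bar, yellow_bar, green_bar from where it was at the start of the episode above 0.015 m).
It also fails if it takes over 45 s, if anything falls off the work surface, if the arm or the gripper's body presses on something with over 40 N, if the wrist force passes 120 N, or if a joint passes its speed limit or range.

## Working session

There is one attempt and no reset: what is moved stays moved. The work goes in short steps, Python scripts to look and compute and a tool call to move; the robot and the scene stay as the last step left them, time stands still between calls to the robot, and variables do not carry over. Pictures are saved under pics/ and viewed, at most 10 in all, crops included, and the job is handed in when it is done.

Besides the shell and the picture viewer there is one more tool, called after "Emit:" by a JSON object that holds its "api" and its "payload". arm_command: Moves the arm, as the interface text tells. Its arguments: {"type":"object","properties":{"series":{"type":"array","items":{"type":"number"}}},"required":["series"]}

```bash
mkdir -p pics; cat > h.py <<'E'
import numpy as np, cv2
from cell import monitor, viewer, workorder
def shot(n,f):
    m=viewer.camera_model(n); p,d=viewer.get_image(n)
    cv2.imwrite(f'pics/{f}.png',p[:,:,::-1]); np.savez(f'pics/{f}.npz',p=p,d=d,K=m['mtx'],R=m['R'],t=m['t'])
def world(f,u,v,z=None):
    a=np.load(f'pics/{f}.npz'); K,R,t=a['K'],a['R'],np.array(a['t']).ravel()
    r=np.linalg.inv(K)@[u,v,1]
    if z is None: return R.T@(r*a['d'][int(round(v)),int(round(u))]-t)
    o=-R.T@t; w=R.T@r; return o+w*(z-o[2])/w[2]
def pix(f,X):
    a=np.load(f'pics/{f}.npz'); c=a['K']@(a['R']@np.array(X)+np.array(a['t']).ravel()); return c[:2]/c[2]
E
python3 - <<'E'
from h import *
s=monitor.read_state(); print({k:np.round(s[k],3).tolist() for k in s})
shot('top','top0'); shot('side','side0')
E
```

```text
{'clock': 0.0, 'qpos': [-1.344, 0.629, 0.038, 1.518, -0.027, 0.996, -0.02], 'qd': [-0.0, 0.001, 0.002, -0.0, 0.0, 0.001, -0.001], 'tau': [0.001, -56.341, 1.226, -19.345, 0.011, 0.01, 0.0], 'eef_pos': [187.427, 621.74, 230.389], 'tool_rot': [-3.14, 0.0, 2.849], 'force': [0.786, 0.062, 0.373], 'torque': [0.027, -0.016, 0.026], 'gripper_force': 0.0, 'width': 85.303}
```

View pics/top0.png

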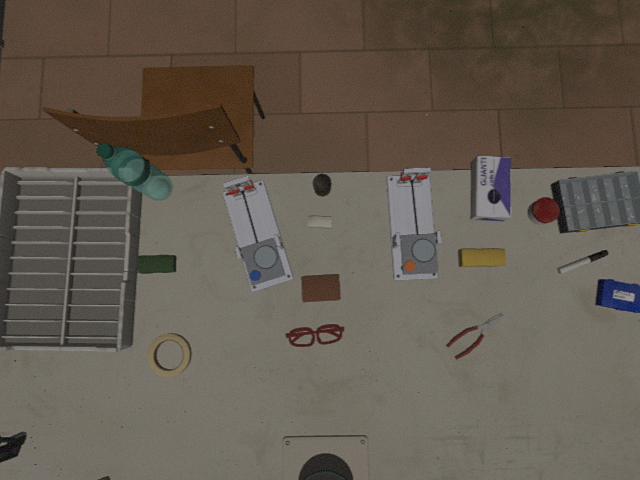

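View pics/side0.png

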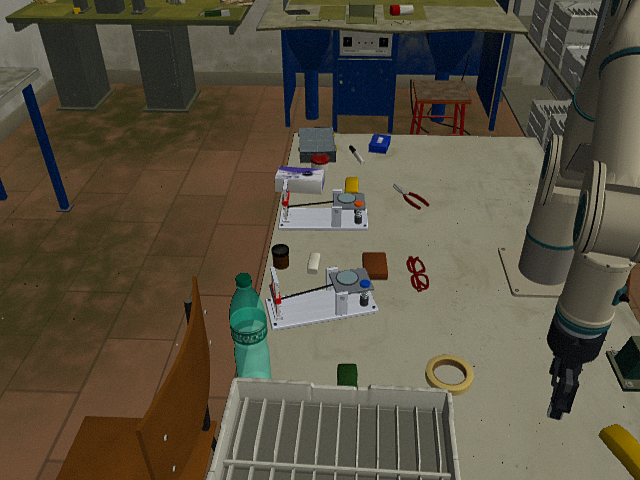

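The top view shows the blue pad at about (255,275) with red marks at (240,186), and the orange pad at (409,267) with red marks at (413,177). In the side view the red marks are at about (277,299) and (285,204).

```bash
python3 - <<'E'
from h import *
for f,boxes in (('top0',{'blue':(245,265,268,286),'orange':(400,258,420,275),'redB':(220,174,262,200),'redO':(395,166,435,188)}),('side0',{'redB':(268,280,290,315),'redO':(276,190,296,215),'blue':(355,275,375,295),'orange':(350,198,368,212)})):
    a=np.load(f'pics/{f}.npz'); p=a['p'].astype(int)
    for n,(x0,y0,x1,y1) in boxes.items():
        c=p[y0:y1,x0:x1]; r,g,b=c[...,0],c[...,1],c[...,2]
        m=(b>r+50) if n=='blue' else (r>b+70)&(r>g+(20 if n=='orange' else 70))
        k,l,st,ce=cv2.connectedComponentsWithStats(m.astype(np.uint8))
        for i in range(1,k):
            if st[i,4]>3:
                u,v=ce[i]+[x0,y0]; print(f,n,st[i]+[x0,y0,0,0,0],np.round([u,v],1),np.round(world(f,u,v)), np.round(world(f,u,v,82)))
p=np.load('pics/side0.npz')['p'][:,:,::-1]
A=cv2.resize(p[260:330,262:382],None,fx=6.5,fy=6.5,interpolation=2)[:300]
A=np.vstack([cv2.resize(p[265:330,262:382],(780,300),interpolation=2)[:, :],cv2.resize(p[178:235,272:375],(780,300),interpolation=2)])
cv2.imwrite('pics/sidecrop.png',A)
t=np.load('pics/top0.npz')['p'][:,:,::-1]
cv2.imwrite('pics/topcrop.png',np.hstack([cv2.resize(t[165:295,215:300],(392,600),interpolation=2),cv2.resize(t[165:295,370:455],(392,600),interpolation=2)]))
E
```

```text
top0 blue [250 271  10  10  76] [254.6 275.3] [488. 157.  83.] [488. 157.  82.]
top0 orange [405 261  10  10  80] [409.3 265.5] [ 505. -209.   80.] [ 505. -208.   82.]
top0 redB [244 185   9   4  20] [248.  186.8] [703. 175.  82.] [703. 175.  82.]
top0 redB [229 190   9   4  19] [233.2 191.5] [693. 211.  78.] [692. 210.  82.]
top0 redO [401 177  10   3  24] [405.  177.8] [ 717. -206.   85.] [ 718. -207.   82.]
top0 redO [417 176  10   3  25] [421.4 176.9] [ 717. -245.   89.] [ 719. -247.   82.]
side0 redB [271 282   2   7   7] [271.6 285. ] [712. 184.  87.] [713. 178.  82.]
side0 redB [273 290   8  15  51] [277.3 298.5] [694. 225.  81.] [694. 227.  82.]
side0 redO [283 190   7  16  48] [286.1 199.8] [ 717. -203.   89.] [ 719. -214.   82.]
side0 blue [360 280  10   8  69] [364.7 283.2] [486. 163.  83.] [486. 162.  82.]
side0 orange [354 201   9   6  44] [358.3 203.3] [ 503. -206.   81.] [ 503. -204.   82.]
```

View pics/sidecrop.png

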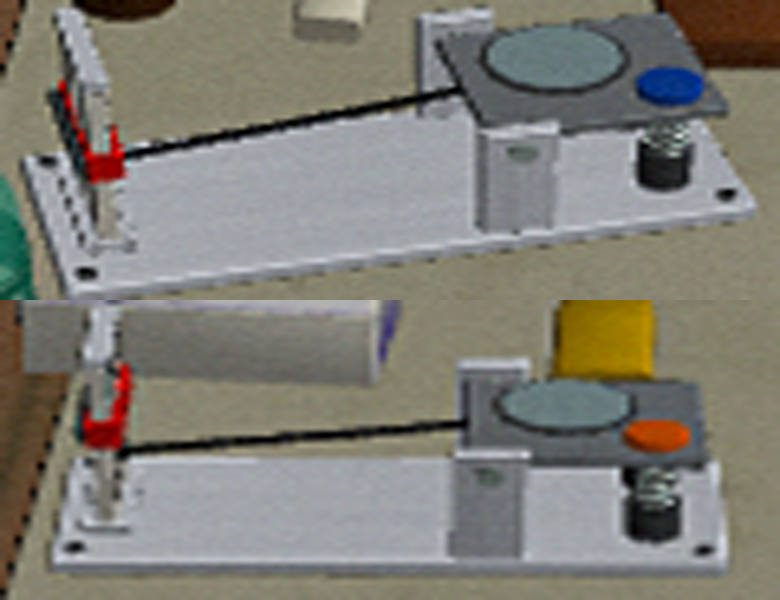

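View pics/topcrop.png

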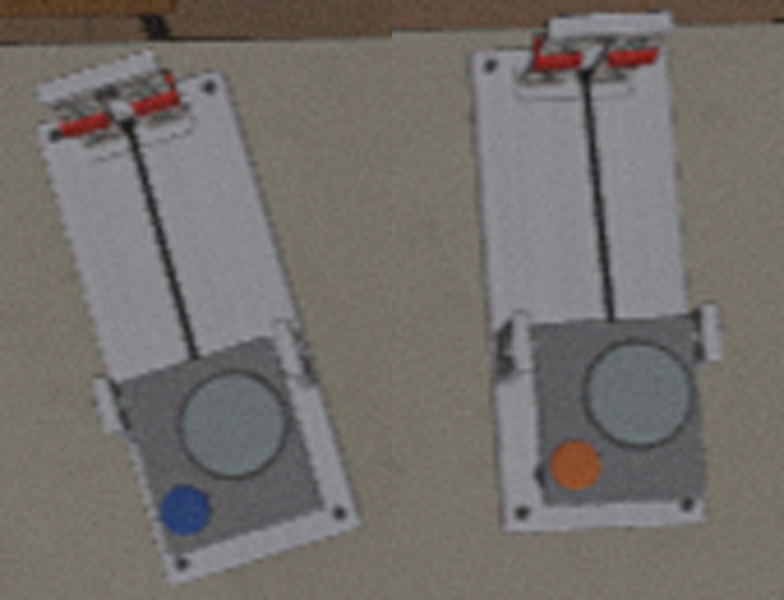

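The side crop shows both marks clearly: the pointer tips rest just below the red blocks. I move over the blue pad with the fingers shut.

Emit:
{"api": "arm_command", "payload": {"series": [0,-3,-2.6,0,0,0,-6,-5.2,0,0,0,-9,-7.8,0,0,0,-12,-10.4,0,0,0,-15,-13,0,0]}}

```text
clock: 0.52
eef_pos: [294.2, 452.7, 231.0]
tool_rot: [-3.141, -0.0, 2.849]
force: [0.8, -0.7, 0.3]
width: 25.4
gripper_force: 0.0
```

Emit:
{"api": "arm_command", "payload": {"series": [0,-3,-2.6,0,0,0,-6,-5.2,0,0,0,-9,-7.8,0,0,0,-12,-10.4,0,0,0,-15,-13,0,0]}}

```text
clock: 0.93
eef_pos: [400.2, 285.0, 231.2]
tool_rot: [-3.141, -0.0, 2.849]
force: [1.1, 0.8, -0.1]
width: -0.0
gripper_force: 0.0
```

Emit:
{"api": "arm_command", "payload": {"series": [0,-3,-2.5,0,-6,0,-6,-5,0,-12,0,-9,-7.5,0,-18,0,-12,-9.8,0,-25,0,-12,-9.8,0,-32]}}

```text
clock: 1.35
eef_pos: [490.9, 149.6, 231.1]
tool_rot: [-3.136, 0.002, -2.882]
force: [0.9, -0.4, 0.2]
width: 0.2
gripper_force: 0.0
```

```bash
python3 - <<'E'
from h import *
s=monitor.read_state(); print({k:np.round(s[k],2).tolist() for k in ('clock','eef_pos','tool_rot','force','width')})
shot('wrist','w1')
a=np.load('pics/w1.npz'); print(np.round(a['R'],2),np.round(-a['R'].T@a['t'].ravel()))
# red side-face z spread from depth
for f,b in (('side0',(268,280,290,315)),('side0',(276,190,296,215)),('top0',(220,174,262,200)),('top0',(395,166,435,188))):
    a=np.load(f'pics/{f}.npz'); p=a['p'].astype(int)
    W=[world(f,u,v) for v in range(b[1],b[3]) for u in range(b[0],b[2]) if p[v,u,0]>p[v,u,2]+60 and p[v,u,0]>p[v,u,1]+60]
    print(f,len(W),np.round(np.percentile(np.array(W),[5,20,50,80,95],axis=0),0).tolist())
E
```

```text
{'clock': 1.35, 'eef_pos': [490.91, 149.56, 231.1], 'tool_rot': [-3.14, 0.0, -2.88], 'force': [0.88, -0.41, 0.2], 'width': 0.24}
[[-0.26  0.97 -0.01]
 [ 0.91  0.25  0.33]
 [ 0.32  0.08 -0.94]] [409. 129. 374.]
side0 58 [[688.0, 164.0, 55.0], [690.0, 198.0, 70.0], [695.0, 224.0, 78.0], [703.0, 226.0, 82.0], [713.0, 229.0, 86.0]]
side0 49 [[714.0, -301.0, 29.0], [715.0, -237.0, 76.0], [717.0, -201.0, 84.0], [724.0, -194.0, 89.0], [728.0, -191.0, 92.0]]
top0 54 [[691.0, 167.0, 68.0], [693.0, 172.0, 71.0], [700.0, 185.0, 78.0], [705.0, 214.0, 81.0], [708.0, 220.0, 83.0]]
top0 58 [[715.0, -255.0, 78.0], [716.0, -248.0, 82.0], [717.0, -218.0, 87.0], [719.0, -204.0, 89.0], [720.0, -197.0, 92.0]]
```

View pics/w1.png

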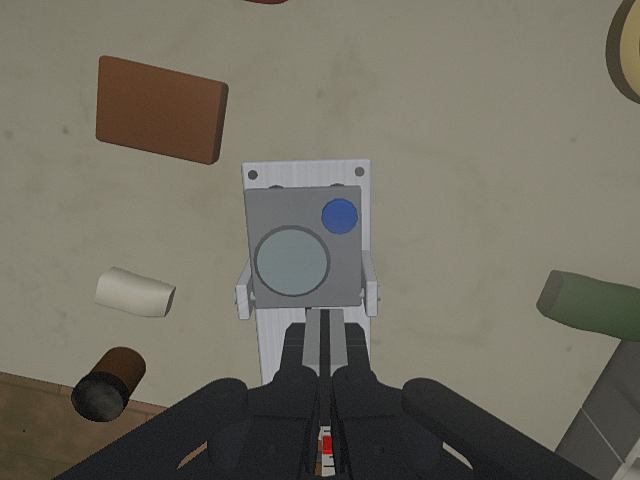

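Wrist view: blue pad at (339,216), base front corners at (369,160) and (243,163), and the mark hidden behind the fingers. Next I fit the mount poses and get mark heights from the side image.

```bash
cat >> h.py <<'E'
def fit(P,Q):  # 2D rigid: model P -> world Q
    P,Q=np.array(P,float),np.array(Q,float); p,q=P.mean(0),Q.mean(0)
    H=(P-p).T@(Q-q); a=np.arctan2(H[0,1]-H[1,0],H[0,0]+H[1,1]); R=np.array([[np.cos(a),-np.sin(a)],[np.sin(a),np.cos(a)]])
    t=q-R@p; return a,R,t,np.abs(P@R.T+t-Q).max()
E
python3 - <<'E'
from h import *
P=[[-95,55],[-95,-55],[175,55],[175,-55]]
for n,off,cs,padm,sp,sv in (('blue',215,[(175,582),(358,520),(40,125),(222,75)],(339,216),(278.4,300.5),(488,157)),('orange',370,[(113,527),(311,520),(83,55),(273,48)],None,(285.7,203),(505,-208))):
    Q=[world('top0',off+x/4.61,165+y/4.615,12)[:2] for x,y in cs]
    a,R,t,e=fit(P,Q); print(n,'yaw',round(a,3),t.round(),'err',e.round(1),'pad in mount',(R.T@(np.array(sv)-t)).round())
    for yb in (15,25,32):
      for z in (67,76,85,94):
        X=[*(R@[146,yb]+t),z]; print(yb,z,pix('side0',X).round(1),end=' ')
      print()
    print('target',sp, 'tip50 px',pix('side0',[*(R@[150,0]+t),50]).round(1))
print(world('w1',339,216),world('w1',369,160,12),world('w1',243,163,12))
E
```

```text
blue yaw 0.29 [557. 149.] err 5.3 pad in mount [-64.  27.]
15 67 [279.  297.3] 15 76 [278.8 294.4] 15 85 [278.6 291.6] 15 94 [278.4 288.8] 
25 67 [279.7 299.9] 25 76 [279.5 297.1] 25 85 [279.4 294.3] 25 94 [279.2 291.4] 
32 67 [280.3 301.8] 32 76 [280.1 299. ] 32 85 [279.9 296.2] 32 94 [279.7 293.3] 
target (278.4, 300.5) tip50 px [276.7 298.8]
orange yaw 0.026 [ 569. -233.] err 3.6 pad in mount [-64.  27.]
15 67 [287.5 204. ] 15 76 [287.4 201.5] 15 85 [287.3 198.9] 15 94 [287.1 196.3] 
25 67 [287.3 205.8] 25 76 [287.1 203.2] 25 85 [287.  200.7] 25 94 [286.9 198.1] 
32 67 [287.1 207.1] 32 76 [286.9 204.5] 32 85 [286.8 201.9] 32 94 [286.7 199.3] 
target (285.7, 203) tip50 px [286.8 206.1]
[486.4376077  158.92439352  82.26905073] [451.89595751 177.25457901  12.        ] [481.65447079  75.9466911   12.        ]
```

Emit:
{"api": "arm_command", "payload": {"series": [0,-2,-2.8,0,0,0,-4,-5.6,0,0,0,-6,-8.4,0,0,0,-8,-11,0,0,0,-8,-11,0,0]}}

```text
clock: 1.82
eef_pos: [597.0, 67.7, 230.8]
tool_rot: [-3.137, 0.003, -2.885]
force: [0.0, -0.4, 0.4]
width: 0.0
gripper_force: 0.0
```

```bash
python3 - <<'E'
from h import *
s=monitor.read_state(); print({k:np.round(s[k],2).tolist() for k in ('clock','eef_pos','tool_rot','force')})
shot('wrist','w2')
p=np.load('pics/w2.npz')['p'].astype(int)
m=(p[...,0]>p[...,2]+70)&(p[...,0]>p[...,1]+70)
k,l,st,ce=cv2.connectedComponentsWithStats(m.astype(np.uint8))
for i in range(1,k):
    if st[i,4]>30: print(st[i],ce[i].round())
x0,y0=420,240
cv2.imwrite('pics/w2c.png',cv2.resize(np.load('pics/w2.npz')['p'][y0:y0+200,x0:x0+200,::-1],(600,600),interpolation=2))
E
```

```text
{'clock': 1.82, 'eef_pos': [596.97, 67.74, 230.84], 'tool_rot': [-3.14, 0.0, -2.88], 'force': [0.01, -0.41, 0.36]}
[450 358  35  20 488] [467. 367.]
[403 360  34  22 500] [419. 368.]
```

View pics/w2c.png

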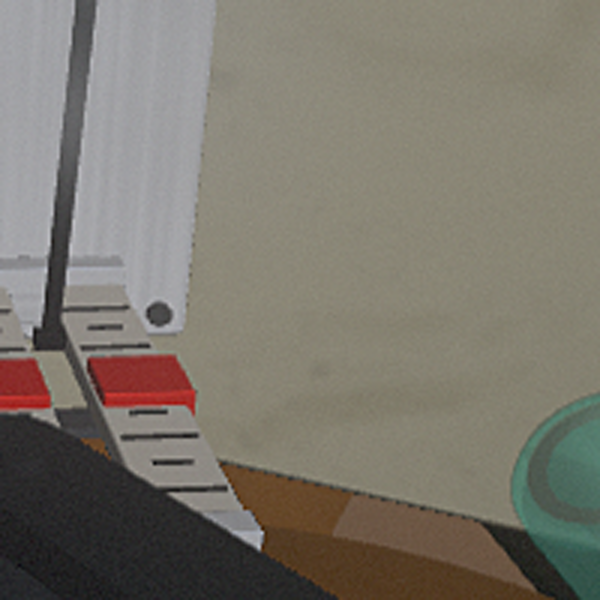

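The crop shows the left red block's front face spanning y 357 to 393 (crop), i.e. wrist pixels u≈467, v 359–371. The pointer tip is at crop (45,338), i.e. (435,353).

```bash
python3 - <<'E'
from h import *
for u in (460,467,474):
    print(u,[(v,world('w2',u,v).round(0).tolist()) for v in range(356,379,2)])
for q in ((435,351),(436,345),(437,340)): print(q,world('w2',*q).round(1))
E
```

```text
460 [(356, [694.0, 215.0, 55.0]), (358, [694.0, 213.0, 59.0]), (360, [692.0, 210.0, 66.0]), (362, [692.0, 209.0, 69.0]), (364, [691.0, 208.0, 73.0]), (366, [692.0, 208.0, 75.0]), (368, [692.0, 207.0, 78.0]), (370, [693.0, 206.0, 80.0]), (372, [693.0, 206.0, 82.0]), (374, [696.0, 207.0, 80.0]), (376, [696.0, 207.0, 83.0]), (378, [696.0, 206.0, 85.0])]
467 [(356, [692.0, 220.0, 56.0]), (358, [690.0, 217.0, 64.0]), (360, [690.0, 216.0, 66.0]), (362, [690.0, 215.0, 70.0]), (364, [691.0, 214.0, 72.0]), (366, [690.0, 213.0, 75.0]), (368, [691.0, 213.0, 77.0]), (370, [691.0, 212.0, 80.0]), (372, [692.0, 212.0, 81.0]), (374, [694.0, 212.0, 81.0]), (376, [695.0, 213.0, 82.0]), (378, [694.0, 211.0, 86.0])]
474 [(356, [721.0, 257.0, 1.0]), (358, [687.0, 221.0, 65.0]), (360, [687.0, 220.0, 68.0]), (362, [688.0, 220.0, 70.0]), (364, [688.0, 219.0, 73.0]), (366, [689.0, 218.0, 76.0]), (368, [688.0, 217.0, 79.0]), (370, [689.0, 217.0, 81.0]), (372, [691.0, 217.0, 81.0]), (374, [692.0, 217.0, 82.0]), (376, [693.0, 217.0, 84.0]), (378, [693.0, 217.0, 85.0])]
(435, 351) [696.6 193.3  52.3]
(436, 345) [689.9 191.5  53.6]
(437, 340) [684.5 190.3  54.6]
```

Mark blue: 64 to 81.5 mm, so its centre is near 73, the pointer must rise about 23 mm, and the press is about 9–10 mm. Back over the pad, then down.

Emit:
{"api": "arm_command", "payload": {"series": [0,2.1,2.9,0,0,0,4.2,5.8,0,0,0,6.3,8.7,0,0,0,8.3,11.5,0,0,0,8.3,11.5,0,0]}}

```text
clock: 2.28
eef_pos: [474.4, 169.2, 231.1]
tool_rot: [3.137, -0.006, -2.866]
force: [-0.4, -0.5, -0.1]
width: -0.3
gripper_force: 0.0
```

Emit:
{"api": "arm_command", "payload": {"series": [0,0,0,3.5,0,0,0,0,7,0,0,0,0,10.5,0,0,0,0,13,0,0,0,0,13,0]}}

```text
clock: 2.7
eef_pos: [477.5, 162.5, 97.2]
tool_rot: [-3.141, -0.01, -2.875]
force: [-0.5, 0.5, 0.6]
width: -0.3
gripper_force: 0.0
```

```bash
python3 - <<'E'
from h import *
s=monitor.read_state(); print({k:np.round(s[k],2).tolist() for k in ('clock','eef_pos','tool_rot','force')})
shot('wrist','w3')
E
```

```text
{'clock': 2.7, 'eef_pos': [477.48, 162.49, 97.18], 'tool_rot': [-3.14, -0.01, -2.87], 'force': [-0.51, 0.49, 0.61]}
```

View pics/w3.png

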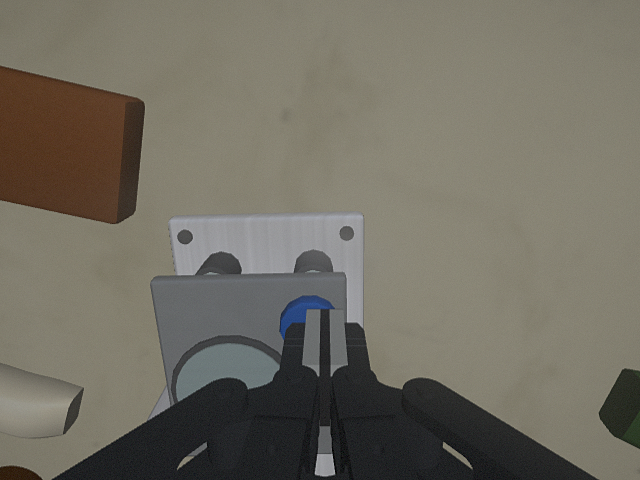

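The wrist view shows the shut fingertips at about (325,312) near the blue pad at about (307,315). The arm seems still to be settling, so I hold for one call.

Emit:
{"api": "arm_command", "payload": {"series": [0,0,0,0,0,0,0,0,0,0,0,0,0,0,0,0,0,0,0,0,0,0,0,0,0]}}

```text
clock: 3.17
eef_pos: [482.8, 162.6, 102.4]
tool_rot: [3.141, 0.002, -2.876]
force: [0.3, -0.1, 0.4]
width: -0.2
gripper_force: 0.0
```

Emit:
{"api": "arm_command", "payload": {"series": [0,-0.1,-0.2,0.3,0,0,-0.2,-0.4,0.7,0,0,-0.3,-0.55,1.1,0,0,-0.3,-0.55,1.4,0,0,-0.3,-0.55,1.5,0]}}

```text
clock: 3.58
eef_pos: [486.2, 157.5, 85.5]
tool_rot: [-3.141, -0.001, -2.876]
force: [-0.6, 0.2, 0.6]
width: 0.2
gripper_force: 0.0
```

Emit:
{"api": "arm_command", "payload": {"series": [0,0,0,0,0,0,0,0,0,0,0,0,0,0,0,0,0,0,0,0,0,0,0,0,0]}}

```text
clock: 4.0
eef_pos: [486.6, 158.0, 86.4]
tool_rot: [3.142, 0.0, -2.876]
force: [-0.4, 0.1, 0.7]
width: 0.3
gripper_force: 0.0
```

Emit:
{"api": "arm_command", "payload": {"series": [0,0,0,0.2,0,0,0,0,0.4,0,0,0,0,0.6,0,0,0,0,0.8,0,0,0,0,0.9,0]}}

```text
clock: 4.42
eef_pos: [485.9, 157.7, 77.1]
tool_rot: [-3.142, -0.001, -2.876]
force: [-1.9, -0.5, 4.3]
width: -0.0
gripper_force: 2.3
```

Emit:
{"api": "arm_command", "payload": {"series": [0,0,0,0.1,0,0,0,0,0.2,0,0,0,0,0.3,0,0,0,0,0.3,0,0,0,0,0.3,0]}}

```text
clock: 4.83
eef_pos: [485.7, 157.6, 74.2]
tool_rot: [-3.141, -0.002, -2.876]
force: [-3.0, -0.3, 5.3]
width: -0.2
gripper_force: 2.9
```

```bash
python3 - <<'E'
from h import *
s=monitor.read_state(); print({k:np.round(s[k],2).tolist() for k in ('clock','eef_pos','force')})
shot('wrist','w4'); shot('side','side4')
p=np.load('pics/side4.npz')['p'][:,:,::-1]
w=cv2.imread('pics/w4.png')[240:480,100:400]
cv2.imwrite('pics/c4.png',np.vstack([cv2.resize(p[265:330,262:382],(780,300),interpolation=2),cv2.resize(w,(375,300)).repeat(1,0) if 0 else np.hstack([cv2.resize(w,(375,300)),np.zeros((300,405,3),np.uint8)])]))
# plate slope: plate points visible in wrist depth
a=np.load('pics/w4.npz')
for q in ((170,300),(200,300),(260,300),(190,330),(170,340),(175,360)): print(q,world('w4',*q).round(1))
E
```

```text
{'clock': 4.83, 'eef_pos': [485.71, 157.62, 74.21], 'force': [-2.98, -0.35, 5.35]}
(170, 300) [495.1  97.6  63.9]
(200, 300) [491.2 109.3  65.3]
(260, 300) [485.7 131.9  64. ]
(190, 330) [505.1 107.8  65.9]
(170, 340) [511. 101.  67.]
(175, 360) [519.6 104.5  67.4]
```

View pics/c4.png

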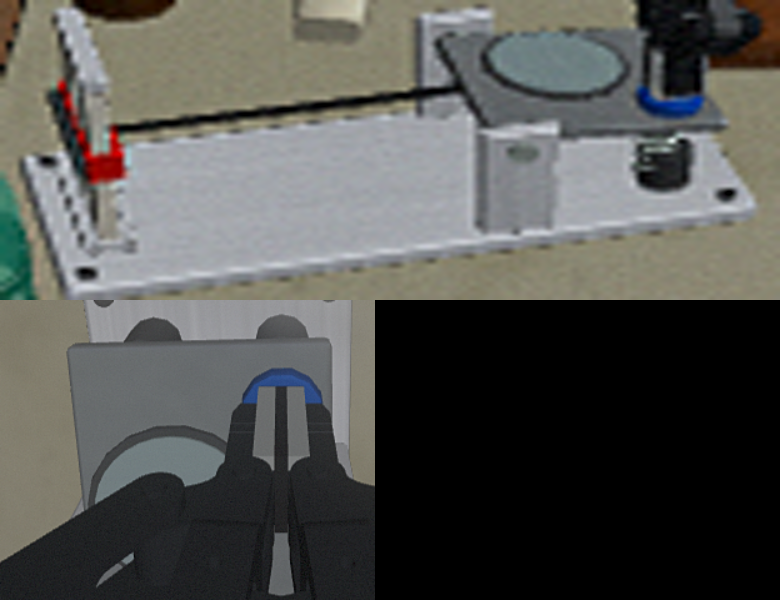

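Pointer end rose from crop y 155 to 128 (about 19 mm), putting the tip near 69, inside the mark near its lower half. I press 1 mm more and hold.

Emit:
{"api": "arm_command", "payload": {"series": [0,0,0,0.05,0,0,0,0,0.1,0,0,0,0,0.1,0,0,0,0,0.1,0,0,0,0,0.1,0]}}

```text
clock: 5.35
eef_pos: [485.6, 157.6, 73.3]
tool_rot: [-3.141, -0.002, -2.876]
force: [-3.7, 0.1, 6.0]
width: 0.1
gripper_force: 3.1
```

Emit:
{"api": "arm_command", "payload": {"series": [0,0,0,0,0,0,0,0,0,0,0,0,0,0,0,0,0,0,0,0,0,0,0,0,0]}}

```text
clock: 5.77
eef_pos: [485.6, 157.7, 73.3]
tool_rot: [-3.142, -0.002, -2.876]
force: [-3.7, -0.2, 5.2]
width: -0.2
gripper_force: 3.1
```

Emit:
{"api": "arm_command", "payload": {"series": [0,0,0,0,0,0,0,0,0,0,0,0,0,0,0,0,0,0,0,0,0,0,0,0,0]}}

```text
clock: 6.18
eef_pos: [485.6, 157.6, 73.3]
tool_rot: [-3.141, -0.002, -2.876]
force: [-3.3, -0.9, 5.9]
width: -0.3
gripper_force: 3.1
```

```bash
python3 - <<'E'
from h import *
shot('wrist','w5')
a=np.load('pics/w5.npz')
W=np.array([world('w5',u,v) for u in range(165,275,3) for v in range(285,340,3)])
W=W[(W[:,2]>45)&(W[:,2]<80)]
for _ in range(3):
    c,*_r=np.linalg.lstsq(np.c_[W[:,:2],np.ones(len(W))],W[:,2],rcond=None); r=W[:,2]-np.c_[W[:,:2],np.ones(len(W))]@c; W=W[abs(r)<2*r.std()]
print(len(W),r.std(),'tilt',np.hypot(c[0],c[1]),np.arctan2(c[1],c[0]))
E
```

```text
633 0.47284546395527094 tilt 0.1378238173390292 0.2781676357310485
```

Tilt 0.138 rad puts the tip near 70.7, inside the 64–82 mark, and it has been held over a second. Release, then on to a viewpoint beside the orange scale.

Emit:
{"api": "arm_command", "payload": {"series": [0,0,0,-0.5,0,0,0,0,-1.5,0,0,0,0,-2.5,0,0,0,0,-4,0,0,0,0,-6,0]}}

```text
clock: 6.65
eef_pos: [486.3, 157.7, 134.0]
tool_rot: [-3.142, -0.001, -2.876]
force: [-0.3, -0.4, 0.5]
width: -0.4
gripper_force: 0.0
```

Emit:
{"api": "arm_command", "payload": {"series": [0,0,0,-2,0,0,0,0,-5,0,0,0,0,-8,0,0,0,0,-9.8,0,0,0,0,-9.8,0]}}

```text
clock: 7.07
eef_pos: [489.5, 158.9, 236.4]
tool_rot: [3.141, 0.01, -2.876]
force: [0.6, 0.4, 0.6]
width: 0.4
gripper_force: 0.0
```

```bash
python3 - <<'E'
from h import *
s=monitor.read_state(); print({k:np.round(s[k],2).tolist() for k in ('clock','eef_pos','force')})
shot('wrist','w6'); shot('side','side6')
p,q=[np.load(f'pics/{f}.npz')['p'].astype(int)[255:335,255:390] for f in ('side0','side6')]
print('side diff px',(abs(p-q).max(2)>60).sum())
print(world('w6',339,216).round(),world('w6',300,215).round())
E
```

```text
{'clock': 7.07, 'eef_pos': [489.49, 158.9, 236.37], 'force': [0.59, 0.44, 0.6]}
side diff px 0
[487. 170.  83.] [497. 143.  74.]
```

Emit:
{"api": "arm_command", "payload": {"series": [0,-0.1,-3,0,2,0,-0.3,-6.5,0,4,0,-0.5,-10,0,6,0,-0.7,-13.5,0,8,0,-0.9,-17,0,8]}}

```text
clock: 7.58
eef_pos: [539.2, -5.4, 230.1]
tool_rot: [3.141, -0.002, -3.017]
force: [1.0, 0.3, 0.4]
width: 0.0
gripper_force: 0.0
```

Emit:
{"api": "arm_command", "payload": {"series": [0,-0.6,-3.5,0,2,0,-1.2,-7,0,4,0,-1.8,-10.5,0,5.7,0,-2.4,-13.5,0,5.7,0,-2.5,-14.4,0,5.7]}}

```text
clock: 8.0
eef_pos: [582.6, -150.3, 229.8]
tool_rot: [-3.138, -0.002, -3.122]
force: [0.8, -2.0, 0.1]
width: 0.4
gripper_force: 0.0
```

Emit:
{"api": "arm_command", "payload": {"series": [0,0,0,0,0,0,0,0,0,0,0,0,0,0,0,0,0,0,0,0,0,0,0,0,0]}}

```text
clock: 8.42
eef_pos: [582.6, -141.5, 231.3]
tool_rot: [3.141, -0.0, -3.112]
force: [-0.1, 1.2, 0.3]
width: -0.3
gripper_force: 0.0
```

```bash
python3 - <<'E'
from h import *
s=monitor.read_state(); print({k:np.round(s[k],3).tolist() for k in ('clock','eef_pos','tool_rot','force')})
shot('wrist','w7')
p=np.load('pics/w7.npz')['p'].astype(int)
m=(p[...,0]>p[...,2]+70)&(p[...,0]>p[...,1]+70)
k,l,st,ce=cv2.connectedComponentsWithStats(m.astype(np.uint8))
for i in range(1,k):
    if st[i,4]>30: print(st[i],ce[i].round())
E
```

```text
{'clock': 8.417, 'eef_pos': [582.618, -141.515, 231.288], 'tool_rot': [3.141, -0.0, -3.112], 'force': [-0.053, 1.21, 0.3]}
[ 206   80   38   40 1051] [224.  98.]
[171 367  36  21 548] [189. 376.]
[222 367  33  22 380] [240. 374.]
```

View pics/w7.png

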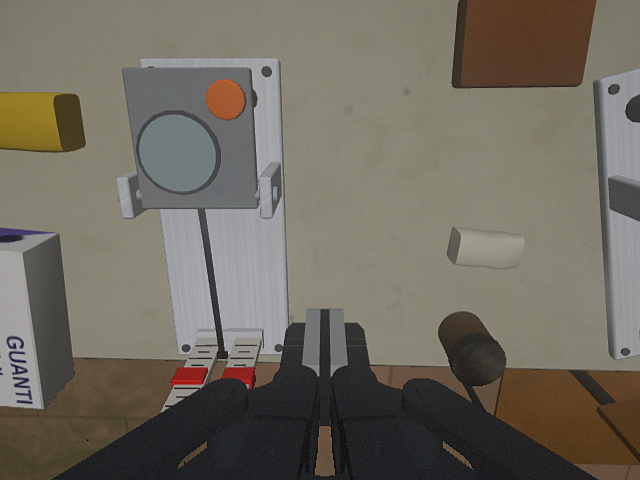

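The view shows the orange pad at (225,99), red blocks at (189,376) and (238,374), and the pointer tip at about (222,355).

```bash
python3 - <<'E'
from h import *
print('pad',world('w7',225,99).round(1),world('w7',225,99,82).round(1))
p=np.load('pics/w7.npz')['p']
for u in (183,190,196,232,240):
    print(u,[(v,world('w7',u,v).round(0)[[0,2]].tolist(),p[v,u].tolist()) for v in range(364,390,2)])
for q in ((222,352),(221,345)): print(q,world('w7',*q).round(1))
E
```

```text
pad [ 504.2 -207.4   81.1] [ 504.1 -207.2   82. ]
183 [(364, [1357.0, -831.0], [96, 78, 58]), (366, [1361.0, -826.0], [90, 87, 67]), (368, [717.0, 73.0], [142, 22, 23]), (370, [717.0, 75.0], [138, 26, 25]), (372, [717.0, 78.0], [139, 33, 30]), (374, [716.0, 82.0], [143, 33, 29]), (376, [716.0, 84.0], [140, 32, 31]), (378, [717.0, 86.0], [140, 30, 26]), (380, [716.0, 89.0], [188, 38, 30]), (382, [718.0, 89.0], [160, 28, 20]), (384, [720.0, 89.0], [154, 74, 71]), (386, [719.0, 93.0], [153, 152, 146]), (388, [719.0, 95.0], [22, 19, 20])]
190 [(364, [720.0, 62.0], [150, 145, 141]), (366, [719.0, 66.0], [148, 158, 150]), (368, [716.0, 74.0], [143, 28, 27]), (370, [715.0, 78.0], [139, 31, 26]), (372, [715.0, 80.0], [142, 34, 31]), (374, [716.0, 81.0], [145, 34, 35]), (376, [716.0, 85.0], [140, 30, 30]), (378, [716.0, 87.0], [142, 33, 30]), (380, [716.0, 89.0], [188, 35, 24]), (382, [717.0, 91.0], [160, 29, 25]), (384, [719.0, 90.0], [154, 77, 72]), (386, [720.0, 91.0], [152, 151, 143]), (388, [719.0, 95.0], [25, 24, 23])]
196 [(364, [718.0, 64.0], [105, 102, 97]), (366, [720.0, 66.0], [139
[... 767 characters left out ...]
2, [572.0, 277.0], [44, 46, 45]), (384, [570.0, 281.0], [41, 39, 43]), (386, [570.0, 282.0], [40, 37, 40]), (388, [570.0, 283.0], [36, 38, 37])]
240 [(364, [718.0, 63.0], [101, 99, 95]), (366, [718.0, 66.0], [143, 151, 144]), (368, [714.0, 75.0], [136, 23, 19]), (370, [715.0, 76.0], [143, 37, 36]), (372, [714.0, 81.0], [143, 37, 34]), (374, [715.0, 82.0], [140, 33, 30]), (376, [714.0, 85.0], [141, 30, 31]), (378, [714.0, 87.0], [147, 32, 29]), (380, [572.0, 277.0], [67, 36, 33]), (382, [572.0, 278.0], [35, 39, 41]), (384, [572.0, 279.0], [38, 33, 37]), (386, [572.0, 280.0], [37, 34, 41]), (388, [571.0, 281.0], [42, 44, 42])]
(222, 352) [ 713.5 -225.4   53.3]
(221, 345) [ 706.1 -225.8   53.9]
```

Orange mark: 72.5–89.5, centre 81, so a rise of 31 mm, tilt near 0.208, and a fingertip height of about 69. Going over the pad.

Emit:
{"api": "arm_command", "payload": {"series": [0,2.4,-1.8,0,0,0,4.8,-3.6,0,0,0,6.6,-5.2,0,0,0,7.7,-6,0,0,0,8,-6.2,0,0]}}

```text
clock: 8.88
eef_pos: [502.5, -209.3, 231.6]
tool_rot: [-3.141, -0.001, -3.118]
force: [-0.7, -0.4, 0.2]
width: 0.0
gripper_force: 0.0
```

Emit:
{"api": "arm_command", "payload": {"series": [0,0,0,3.5,0,0,0,0,7,0,0,0,0,10,0,0,0,0,12,0,0,0,0,13,0]}}

```text
clock: 9.3
eef_pos: [504.2, -205.3, 98.6]
tool_rot: [3.139, -0.003, -3.113]
force: [-1.5, 0.6, -0.4]
width: 0.0
gripper_force: 0.0
```

Emit:
{"api": "arm_command", "payload": {"series": [0,0,0,0,0,0,0,0,0,0,0,0,0,0,0,0,0,0,0,0,0,0,0,0,0]}}

```text
clock: 9.72
eef_pos: [505.4, -207.9, 102.6]
tool_rot: [-3.141, 0.002, -3.115]
force: [0.1, -0.2, -0.3]
width: -0.1
gripper_force: 0.0
```

Emit:
{"api": "arm_command", "payload": {"series": [0,0.1,0,0.4,0,0,0.1,0,0.8,0,0,0.1,0,1.2,0,0,0.1,0,1.5,0,0,0.1,0,1.7,0]}}

```text
clock: 10.13
eef_pos: [503.1, -207.5, 83.6]
tool_rot: [3.141, -0.001, -3.115]
force: [-0.2, 0.8, 0.6]
width: 0.2
gripper_force: 0.0
```

Emit:
{"api": "arm_command", "payload": {"series": [0,0,0,0.2,0,0,0,0,0.4,0,0,0,0,0.6,0,0,0,0,0.8,0,0,0,0,0.9,0]}}

```text
clock: 10.55
eef_pos: [502.3, -207.6, 75.1]
tool_rot: [3.141, -0.002, -3.115]
force: [-3.8, 0.3, 6.0]
width: -0.1
gripper_force: 2.9
```

Emit:
{"api": "arm_command", "payload": {"series": [0,0,0,0.15,0,0,0,0,0.3,0,0,0,0,0.4,0,0,0,0,0.5,0,0,0,0,0.5,0]}}

```text
clock: 10.97
eef_pos: [502.1, -207.6, 70.2]
tool_rot: [3.141, -0.002, -3.115]
force: [-4.3, 1.1, 5.9]
width: 0.1
gripper_force: 3.7
```

```bash
cat >> h.py <<'E'
def tilt(f):
    W=np.array([world(f,u,v) for u in range(165,275,3) for v in range(285,340,3)]); W=W[(W[:,2]>45)&(W[:,2]<80)]
    for _ in range(3):
        A=np.c_[W[:,:2],np.ones(len(W))]; c=np.linalg.lstsq(A,W[:,2],rcond=None)[0]; r=W[:,2]-A@c; W=W[abs(r)<2*r.std()]
    print(len(W),r.std().round(2),'tilt',np.hypot(c[0],c[1]),'dir',np.arctan2(c[1],c[0]))
E
python3 - <<'E'
from h import *
shot('wrist','w8'); tilt('w8')
E
```

```text
640 0.51 tilt 0.19051529258878266 dir 0.025765502089513354
```

Tip is near 78, inside the mark. 1 mm more and hold.

Emit:
{"api": "arm_command", "payload": {"series": [0,0,0,0.05,0,0,0,0,0.1,0,0,0,0,0.1,0,0,0,0,0.1,0,0,0,0,0.1,0]}}

```text
clock: 11.43
eef_pos: [502.1, -207.6, 69.4]
tool_rot: [3.141, -0.002, -3.115]
force: [-4.9, -0.2, 7.8]
width: -0.1
gripper_force: 3.9
```

Emit:
{"api": "arm_command", "payload": {"series": [0,0,0,0,0,0,0,0,0,0,0,0,0,0,0,0,0,0,0,0,0,0,0,0,0]}}

```text
clock: 11.85
eef_pos: [502.1, -207.6, 69.4]
tool_rot: [3.141, -0.002, -3.115]
force: [-4.0, -0.1, 6.7]
width: 0.3
gripper_force: 3.9
```

Emit:
{"api": "arm_command", "payload": {"series": [0,0,0,0,0,0,0,0,0,0,0,0,0,0,0,0,0,0,0,0,0,0,0,0,0]}}

```text
clock: 12.27
eef_pos: [502.1, -207.6, 69.4]
tool_rot: [3.141, -0.002, -3.115]
force: [-4.4, 1.7, 7.3]
width: 0.2
gripper_force: 3.9
```

```bash
python3 - <<'E'
from h import *
shot('wrist','w9'); tilt('w9'); shot('side','side9')
p=np.load('pics/side9.npz')['p'][178:235,272:375,::-1]
cv2.imwrite('pics/c9.png',cv2.resize(p,(780,300),interpolation=2))
E
```

```text
631 0.54 tilt 0.20906795817431087 dir 0.04782555284180321
```

View pics/c9.png

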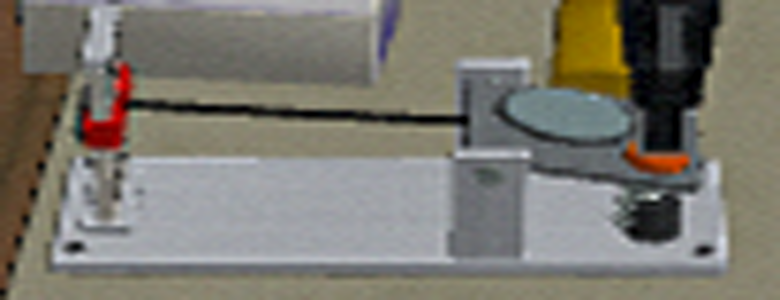

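The pointer end at crop (135,104) stands between the red blocks (y 65–148), and the tip is near 81. Held over a second, so I release.

Emit:
{"api": "arm_command", "payload": {"series": [0,0,0,-0.5,0,0,0,0,-1.5,0,0,0,0,-2.5,0,0,0,0,-4,0,0,0,0,-6,0]}}

```text
clock: 12.78
eef_pos: [503.7, -207.3, 129.9]
tool_rot: [3.141, 0.0, -3.115]
force: [0.3, -0.4, 0.5]
width: -0.3
gripper_force: 0.0
```

Emit:
{"api": "arm_command", "payload": {"series": [0,0,0,-1.5,0,0,0,0,-4,0,0,0,0,-6,0,0,0,0,-7,0,0,0,0,-7,0]}}

```text
clock: 13.2
eef_pos: [505.6, -208.2, 202.2]
tool_rot: [-3.139, 0.006, -3.115]
force: [0.4, 0.5, -1.0]
width: -0.2
gripper_force: 0.0
```

Emit:
{"api": "arm_command", "payload": {"series": [0,0,0,0,0,0,0,0,0,0,0,0,0,0,0,0,0,0,0,0,0,0,0,0,0]}}

```text
clock: 13.62
eef_pos: [503.0, -207.5, 198.4]
tool_rot: [3.141, -0.002, -3.115]
force: [0.2, 0.5, -0.2]
width: 0.2
gripper_force: 0.0
```

```bash
python3 - <<'E'
from h import *
shot('side','sideE')
p,q=[np.load(f'pics/{f}.npz')['p'].astype(int)[:,:] for f in ('side0','sideE')]
d=abs(p-q).max(2)>60
print('blue',d[255:335,255:390].sum(),'orange',d[185:235,270:372].sum(),'orange low',d[195:235,270:372].sum())
print(workorder.finish_job())
E
```

```text
blue 0 orange 0 orange low 0
the job is handed in; nothing more can be done
None
```

I pressed the blue pad and then the orange one until each pointer was inside its red mark, held each for over a second and let go; the final side image showed no change around either mount from the start, and the job is handed in (no verdict was returned).

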